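# Unlock the lid press and press a jar lid home

### The arm

A 7-joint arm with a two-finger parallel gripper is mounted at the origin on the work surface. World frame = base frame: x ahead of the robot, y to its left, z up, the work surface at z = 0. Lengths are in m, angles in rad, forces in N, time in s.
With the tool pointing down it reaches from about 0.4 to 0.85 m from the base axis. Payload 10.4 kg.
Tool frame: the origin (TCP) lies on the centre line of the jaws, within the pads' length; the fingertips stand 22 mm ahead of it and the grasp point (between the pads) lies 3 mm ahead of it; z points along the fingers, y is the direction in which the jaws open and shut (so a half turn about z gives the same grasp; the last joint's range is limited). The gripper opens to 85 mm and grips with 20 to 120 N. Pads are 22 mm wide; open, the fingers measure 114 mm over their backs; the gripper's body (76 mm by 85 mm) begins 54 mm behind the grasp point. The pads swing forward as they close: fully open they stand 13 mm farther back than shut.
Start: joints at [1.281, 0.332, -0.065, 1.46, 0.022, 1.35, -0.088], TCP at [0.165, -0.603, 0.253] pointing down, gripper open.
Joint ranges: [-2.6, 2.6], [-0.5, 2.12], [-1.47, 1.34], [0.16, 2.42], [-1.27, 4.41], [0.06, 2.06], [-2.6, 2.6]. Speed limits (rad/s): [2.22, 2.22, 2.79, 2.79, 3.14, 3.14, 3.14].

### API

Orientations are given as a unit quaternion [x, y, z, w].
In Python, from workcell import manip gives the robot as it stands. The module is installed in compiled form; this text tells all that it offers.
- The arm moves only by the shell command python3 -m crank 'ROWS' [FORCE]. ROWS is JSON, a list of rows, each a list of 3 entries, a list of its own where there are three numbers: the opening, from -1 (shut) to 1 (fully open), then the shift along the tool's x, y, z normalised to -1 to 1, where 1 is 80 mm, then the turn, a rotation vector about the tool's x, y, z normalised to -1 to 1, where 1 is pi/4 rad. In form: [[jaw, [tx, ty, tz], [ax, ay, az]], ...]. A call has exactly 5 rows; each row shifts and turns the commanded pose from where the row before left it, along the tool's axes as they then stand; what a row does not reach is not made up. A row lasts 1/10 s, in which the tool goes at most 50 mm and 8.59 degrees, less where a joint would pass 70% of its speed; a pose out of reach is approached as far as the arm can. A call with a number of a shift or a turn outside -1 to 1 is refused whole. A call with a gripper value outside its range is refused whole. The fingers move at their own pace and stop on an object; FORCE is the grip in N (left out, the last holds). Time passes only in rows, so rows that do not move let the fingers close, or fill a call up. It gives the time, the measured TCP pose, the force and the opening at its end, in the units of the state.
- manip.get_obs(): the state, without advancing time (a new reading comes with each control period).
- manip.camera(name): name is "scene" or "top"; returns the picture (420x560x3 uint8, blue, green, red); there is no depth.
- manip.camera_info(name): a dict with "K" (3x3 intrinsics, pixels), "camera_from_world" (4x4, takes a point from world to camera coordinates). Camera axes: x right, y down, z forward; pixel columns grow to the right and rows downward; lengths in m; the calibration is good to about 2 mm. A picture is of the moment at which its call begins. camera_info takes no time and is no camera call.
- manip.hand_in(): hands the job in, once; it reports no verdict.
The state is a dict: "clock": time; "joint_pos": joint angles; "joint_velocities": joint speeds; "tau": joint torques, N m; "position": TCP position; "ee_rot": TCP orientation; "ft_force": force on the tool from outside, world axes, zero at the start; "torque": the same for the moment, N m; "grip_width": opening from 0.0 (shut) to 1.0 (fully open).
Only numpy, scipy, OpenCV 4.12 (cv2) and the standard library are available. Lean on these libraries where they do the work, as an engineer would, in place of code of your own. Each camera call takes 0.05 s, during which the arm holds its last target.

### The job

Free the lid press: slide the flat keyhole lock plate along until its wide hole is round the plunger head, lift it off over the head and lay it flat, right side up (fin up), in the empty shallow metal tray without dropping it. Then push the plunger head straight down to its stop, hold it there for about half a second so that the jar lid below goes fully home, and let the plunger come back up. Leave the three loose jars around the press standing where they are.

Things in the scene. Friction and masses are not known exactly. Their poses are not given: they have to be found in the camera images.
- plate: Loose bare aluminium lock plate, 134 x 64 x 10 mm, 0.11 to 0.23 kg, flat on the press's crosshead, caught under the plunger head; it blocks the stroke. Origin: underside, on the centre line (y = 0), at the narrow end of the keyhole, where the plunger stem is at the start; x runs along the plate to the wide hole and the fin, z up. It spans x -18 to +116, y -32 to +32 mm.
- plate_grip (a point): Point to grip the plate by: on the middle of its upright fin, 34 mm above the plate's underside (24 mm above its top), at plate x = +98, y = 0 mm. The fin is 26 mm long along the plate's x, 12 mm thick along its y and stands 40 mm above the plate's top. Axes as the plate's.
- plate_hole (a point): Centre of the wide end of the plate's keyhole, on the underside, 40 mm along plate x from the body origin and 58 mm from the fin's middle. Axes as the plate's. The wide end is eight-sided, 42 mm across flats; from it a slot 16 mm wide runs towards -x and ends 46 mm from this point.
- plunger_top (a point): Centre of the flat top of the press's plunger head, moving with it; z up, x along the crosshead. Head: black knob 32 mm in diameter, 22 mm high, top 214 mm above the table at rest, underside 20 mm above the crosshead, on a 12 mm stem. Fixed press: base 170 x 100 mm, two posts, flat crosshead 170 x 60 mm with its top 172 mm above the table; a jar stands under it.
- plunger (a joint): Travel of the plunger in m: 0 up, at rest; 0.020 down at its stop, when the head's underside meets the crosshead. It springs back up by itself. Pushing takes about 3 N at first and about 9 N near the stop, plus about 3 N over the last 5 mm, while the pad pushes the lid.
- lid (a joint): How far the jar lid under the press has been pressed on, in m: 0 to 0.001 at the start (standing proud), 0.005 fully home. It stays where it is pushed. The lid is an aluminium disc, 68 mm in diameter and 14 mm high, directly under the pad.
- tray_in (a point): Centre of the inner floor of the empty open tray of bare steel, fixed to the table: 200 mm along its x, 150 mm along its y, walls 4 mm thick, rim 18 mm above the table; z up. It stands to the left or right of the press; an open carton of jars (190 x 140 mm, 90 mm high) is on the other side.
- jar_a_mid (a point): Middle of a loose bystander jar with an aluminium lid, 66 mm in diameter, 83 mm high, on the robot's side of the press. Leave it alone.
- jar_b_mid (a point): Middle of a loose bystander jar with a brass lid, 66 mm in diameter, 83 mm high, beyond the press to the right. Leave it alone.
- jar_c_mid (a point): Middle of a loose bystander jar with an aluminium lid, 66 mm in diameter, 83 mm high, beyond the press to the left. Leave it alone.
Not all that is in view belongs to the job. What is shaped like the plate but purple or yellow is not meant.

How it is judged:
By the outcome, as a careful person would: the job done as asked, in the order asked, and still so for the second after the job is handed in, with the robot touching nothing.
It also fails if it takes over 51 s, if anything falls off the work surface, if the arm or the gripper's body presses on something with over 40 N, if the wrist force passes 120 N, or if a joint passes its speed limit or range.

## Working session

There is one attempt and no reset: what is moved stays moved. The work goes in short steps, Python scripts to look and compute and a shell command to move; the robot and the scene stay as the last step left them, time stands still between calls to the robot, and variables do not carry over. Pictures are saved under pics/ and viewed, and the job is handed in when it is done.

```bash
mkdir -p pics
python3 - <<'E'
from workcell import manip
import cv2
for n in("scene","top"):
    cv2.imwrite(f"pics/{n}0.png",manip.camera(n)); i=manip.camera_info(n); print(n,i["K"],i["camera_from_world"])
print(manip.get_obs())
E
```

```text
scene [[451.04792922   0.         279.74932643]
 [  0.         451.04792922 212.86430495]
 [  0.           0.           1.        ]] [[-0.34933687  0.93696639 -0.00759797  0.16376467]
 [ 0.78575408  0.28852244 -0.5471246  -0.32365586]
 [-0.51044518 -0.19710093 -0.83701669  1.22981408]
 [ 0.          0.          0.          1.        ]]
top [[384.27389441   0.         278.37132239]
 [  0.         384.27389441 209.38836978]
 [  0.           0.           1.        ]] [[-0.00806905 -0.99971943 -0.02226976  0.00496026]
 [-0.98381436  0.01192348 -0.17879357  0.53686081]
 [ 0.17900894  0.02046662 -0.98363454  0.77617949]
 [ 0.          0.          0.          1.        ]]
{'clock': 0.1, 'joint_pos': array([ 1.28138882,  0.33280538, -0.06469315,  1.46086587,  0.02160986,
        1.34992709, -0.08850727]), 'joint_velocities': array([-0.00048911, -0.00194729, -0.00073355, -0.00090157,  0.00052584,
        0.00145958, -0.00124454]), 'tau': array([ 1.88841572e-03, -6.26748133e+01,  4.93020017e-02, -3.92429709e+01,
        1.63798785e-02,  6.89832552e-03, -4.76155674e-05]), 'position': array([ 0.16468923, -0.60257969,  0.25259345]), 'ee_rot': array([ 9.91114175e-01,  1.33012265e-01, -1.23007264e-04, -6.43319876e-04]), 'ft_force': array([-0.01973455,  1.00938884, -0.04726596]), 'torque': array([ 0.01009075, -0.00939986,  0.00962861]), 'grip_width': 1.0008011711821405}
```

View pics/scene0.png

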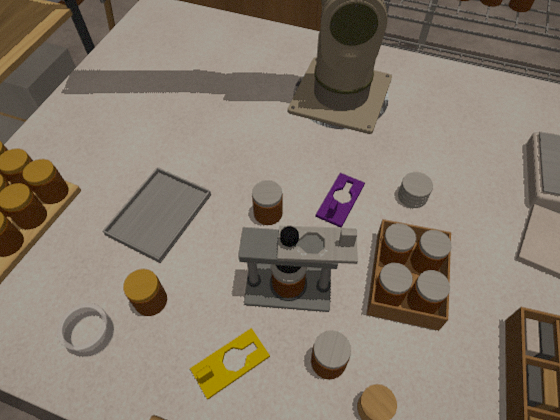

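View pics/top0.png

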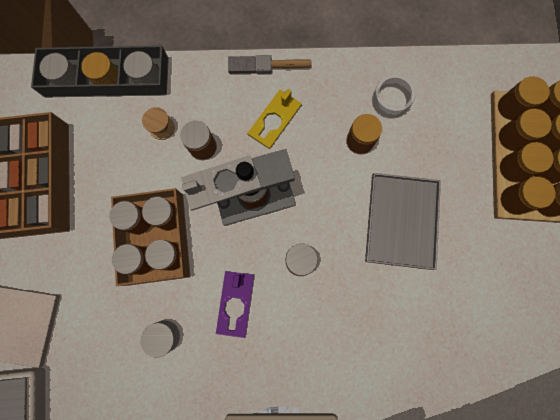

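The plate lies on the crosshead, with its fin to robot-left (top view ~(193,186)) and the head at ~(244,170). The tray is to the right, around (403,222). I'll zoom in next.

Run:
```python
import cv2
a=cv2.imread("pics/top0.png")[130:240,170:320]; cv2.imwrite("pics/topz.png",cv2.resize(a,None,fx=5.3,fy=5.3,interpolation=cv2.INTER_CUBIC))
a=cv2.imread("pics/scene0.png")[210:320,225:375]; cv2.imwrite("pics/scenez.png",cv2.resize(a,None,fx=5.3,fy=5.3,interpolation=cv2.INTER_CUBIC))
```

```text
(no output)
```

View pics/topz.png

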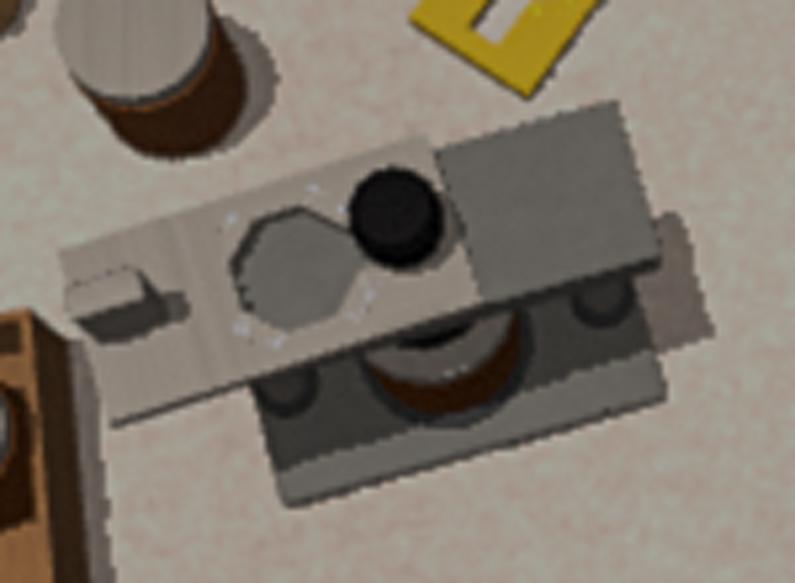

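View pics/scenez.png

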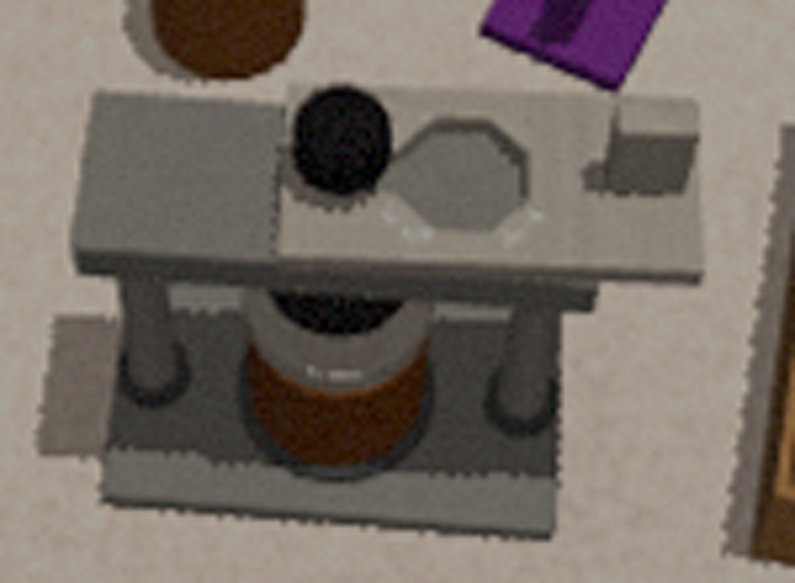

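```bash
cat > h.py <<'E'
import numpy as np
from workcell import manip
I={n:manip.camera_info(n) for n in("scene","top")}
def un(n,u,v,z):
    K=np.array(I[n]["K"]);T=np.array(I[n]["camera_from_world"]);R=T[:3,:3];t=T[:3,3]
    d=R.T@np.linalg.solve(K,[u,v,1.]);o=-R.T@t
    return o+d*(z-o[2])/d[2]
def pr(n,p):
    T=np.array(I[n]["camera_from_world"]);q=np.array(I[n]["K"])@(T[:3,:3]@np.array(p)+T[:3,3]);return q[:2]/q[2]
E
python3 - <<'E'
from h import *
np.set_printoptions(precision=4,suppress=True)
def m(n,l,z,off):
    P=np.array([un(n,off[0]+a/5.3,off[1]+b/5.3,z)[:2] for a,b in l]);return P
T=(170,130);S=(225,210)
for n,o,pl,he,fi in (("top",T,[(60,248),(112,422),(425,137),(482,302)],[(396,213)],[(65,292),(133,265),(147,290),(80,320)]),
   ("scene",S,[(698,93),(702,270),(288,88),(275,258)],[(341,135)],[(617,95),(697,98),(698,133),(615,130)])):
    P=m(n,pl,.182,o);print(n,"plate",P.tolist())
    c0=(P[0]+P[1])/2;c1=(P[2]+P[3])/2;d=c0-c1;print("len",np.linalg.norm(d),"w",np.linalg.norm(P[0]-P[1]),"yaw",np.arctan2(d[1],d[0]),"origin",c1+d/np.linalg.norm(d)*.018,"fin@",c1+d/np.linalg.norm(d)*.116, "ctr",P.mean(0))
    print("head",m(n,he,.214,o)); F=m(n,fi,.222,o); print("fin",F.mean(0),np.linalg.norm(F[0]-F[1]),np.linalg.norm(F[1]-F[2]))
R=np.array([un("top",u,v,.018)[:2] for u,v in((372,175),(440,180),(436,269),(366,263))]);print("tray",R.tolist(),R.mean(0))
R=np.array([un("scene",u,v,.018)[:2] for u,v in((158,170),(211,190),(158,259),(105,215))]);print("tray",R.tolist(),R.mean(0))
for n,l in(("top",((302,260),(197,138),(366,130))),("scene",((331,350),(145,288),(267,195)))):
    print([un(n,u,v,.083)[:2] for u,v in l])
E
```

```text
top plate [[0.5754018336233824, 0.17404209107451615], [0.5140545562803913, 0.15397763447166007], [0.6134567310811403, 0.04789180971840075], [0.5542655975414117, 0.028051350926801628]]
len 0.13197362590287354 w 0.06454510714349895 yaw 1.871844220297967 origin [0.5785 0.0552] fin@ [0.5495 0.1488] ctr [0.5643 0.101 ]
head [[0.5769 0.0542]]
fin [0.5496 0.1471] 0.023525915274127156 0.009684757351724521
scene plate [[0.5122009585317429, 0.16048247959109468], [0.5746366086653617, 0.17864380203493507], [0.556814882093432, 0.033533311459376935], [0.6169403943022511, 0.051616808407159404]]
len 0.13421864523456964 w 0.0650234114801492 yaw 1.9005304498259212 origin [0.581  0.0596] fin@ [0.5493 0.1523] ctr [0.5651 0.1061]
head [[0.5853 0.062 ]]
fin [0.5493 0.1519] 0.0245724772516437 0.012509041369003564
tray [[0.6185323073578469, -0.21121813784860324], [0.60483775041946, -0.3618675517264212], [0.40830315522701727, -0.33710618124242453], [0.4224054714657513, -0.18822638424767388]] [ 0.5135 -0.2746]
tray [[0.4154996023023304, -0.3271479452191755], [0.4253843479566055, -0.1842303034182871], [0.6243722754044552, -0.2120200688196361], [0.5683935642369652, -0.37565485587614394]] [ 0.5084 -0.2748]
[array([ 0.4269, -0.0477]), array([0.6877, 0.1715]), array([ 0.6997, -0.1886])]
[array([0.7005, 0.1801]), array([ 0.7103, -0.1746]), array([ 0.4367, -0.0398])]
```

Measured values, averaged over both cameras:
- **Plate:** yaw about 1.89, fin about (0.549, 0.150), sizes match.
- **Tray:** centre about (0.511, -0.275), yaw about -0.13.

The two cameras differ by about 5 mm in y, so I'll use the mean and check again above the fin.

```bash
cat > plan.py <<'E'
# plan.py x y z yaw(tool x) nrows [polar]
import sys
from h import *
from scipy.spatial.transform import Rotation as R
import math
def plan(x,y,z,yaw,n,polar=False,src=None):
    o=manip.get_obs();p=np.array(o["position"]);q=R.from_quat(o["ee_rot"])
    tgt=R.from_quat([math.cos(yaw/2),math.sin(yaw/2),0,0])
    full=(q.inv()*tgt).as_rotvec()
    if abs(full[2])>2.9: print("WARN turn",full)
    P=np.array([x,y,z]);print("dist",np.linalg.norm(P-p),"turn",full)
    c=p;cq=q
    for i in range(1,n+1):
        s=i/n
        if polar:
            a0,a1=math.atan2(p[1],p[0]),math.atan2(y,x);r0,r1=math.hypot(*p[:2]),math.hypot(x,y)
            a=a0+s*(a1-a0);r=r0+s*(r1-r0);t=np.array([r*math.cos(a),r*math.sin(a),p[2]+s*(z-p[2])])
        else: t=p+s*(P-p)
        d=cq.inv().apply(t-c)/.08; w=full/n/(math.pi/4)
        d=np.round(d,3);w=np.round(w,3)
        print(i,[d.tolist(),w.tolist()],"%.1fmm"%(np.linalg.norm(d)*80))
        c=c+cq.apply(d*.08);cq=cq*R.from_rotvec(w*math.pi/4)
if __name__=="__main__":
    a=sys.argv;plan(*map(float,a[1:5]),int(a[5]),len(a)>6)
E
python3 plan.py .5495 .1497 .30 1.886 20 polar
```

```text
dist 0.846316393043074 turn [-1.06770214e-03 -1.00282216e-03 -1.61918442e+00]
1 [[0.61, -0.058, -0.03], [-0.0, -0.0, -0.103]] 49.1mm
2 [[0.607, -0.057, -0.029], [-0.0, -0.0, -0.103]] 48.8mm
3 [[0.604, -0.056, -0.03], [-0.0, -0.0, -0.103]] 48.6mm
4 [[0.602, -0.053, -0.029], [-0.0, -0.0, -0.103]] 48.4mm
5 [[0.6, -0.053, -0.029], [-0.0, -0.0, -0.103]] 48.2mm
6 [[0.596, -0.05, -0.03], [-0.0, -0.0, -0.103]] 47.9mm
7 [[0.595, -0.05, -0.029], [-0.0, -0.0, -0.103]] 47.8mm
8 [[0.591, -0.048, -0.029], [-0.0, -0.0, -0.103]] 47.5mm
9 [[0.589, -0.046, -0.029], [-0.0, -0.0, -0.103]] 47.3mm
10 [[0.587, -0.045, -0.029], [-0.0, -0.0, -0.103]] 47.2mm
11 [[0.583, -0.043, -0.029], [-0.0, -0.0, -0.103]] 46.8mm
12 [[0.582, -0.042, -0.029], [-0.0, -0.0, -0.103]] 46.7mm
13 [[0.578, -0.041, -0.029], [-0.0, -0.0, -0.103]] 46.4mm
14 [[0.576, -0.039, -0.029], [-0.0, -0.0, -0.103]] 46.2mm
15 [[0.574, -0.037, -0.029], [-0.0, -0.0, -0.103]] 46.1mm
16 [[0.57, -0.037, -0.029], [-0.0, -0.0, -0.103]] 45.8mm
17 [[0.568, -0.035, -0.029], [-0.0, -0.0, -0.103]] 45.6mm
18 [[0.566, -0.033, -0.029], [-0.0, -0.0, -0.103]] 45.4mm
19 [[0.563, -0.032, -0.029], [-0.0, -0.0, -0.103]] 45.2mm
20 [[0.56, -0.031, -0.029], [-0.0, -0.0, -0.103]] 44.9mm
```

```bash
python3 -m crank '[[1,[0.61,-0.06,-0.05],[0,0,-0.1]],[1,[0.6,-0.06,-0.05],[0,0,-0.1]],[1,[0.6,-0.055,-0.05],[0,0,-0.1]],[1,[0.6,-0.055,-0.05],[0,0,-0.1]],[1,[0.6,-0.05,-0.05],[0,0,-0.1]]]' && python3 -m crank '[[1,[0.6,-0.05,-0.05],[0,0,-0.105]],[1,[0.6,-0.05,-0.05],[0,0,-0.105]],[1,[0.6,-0.05,-0.03],[0,0,-0.105]],[1,[0.59,-0.05,-0.03],[0,0,-0.105]],[1,[0.59,-0.05,-0.03],[0,0,-0.105]]]' ; python3 plan.py .5495 .1497 .30 1.886 10 polar
```

```text
clock: 0.6
position: [0.3754, -0.4829, 0.273]
ee_rot: [0.946, 0.325, -0.0, -0.0]
ft_force: [0.4, -0.9, -0.2]
grip_width: 1.002
clock: 1.1
position: [0.5211, -0.2953, 0.2881]
ee_rot: [0.859, 0.512, -0.0, -0.0]
ft_force: [1.3, 0.5, -0.1]
grip_width: 1.002
dist 0.44603643061876724 turn [-5.04852171e-04 -3.14375753e-04 -8.10724959e-01]
1 [[0.583, -0.048, -0.015], [-0.0, -0.0, -0.103]] 46.8mm
2 [[0.58, -0.046, -0.014], [-0.0, -0.0, -0.103]] 46.6mm
3 [[0.577, -0.045, -0.015], [-0.0, -0.0, -0.103]] 46.3mm
4 [[0.574, -0.043, -0.015], [-0.0, -0.0, -0.103]] 46.1mm
5 [[0.572, -0.041, -0.014], [-0.0, -0.0, -0.103]] 45.9mm
6 [[0.569, -0.04, -0.015], [-0.0, -0.0, -0.103]] 45.6mm
7 [[0.566, -0.038, -0.015], [-0.0, -0.0, -0.103]] 45.4mm
8 [[0.564, -0.037, -0.014], [-0.0, -0.0, -0.103]] 45.2mm
9 [[0.56, -0.035, -0.015], [-0.0, -0.0, -0.103]] 44.9mm
10 [[0.558, -0.034, -0.014], [-0.0, -0.0, -0.103]] 44.7mm
```

```bash
python3 -m crank '[[1,[0.58,-0.048,-0.02],[0,0,-0.103]],[1,[0.58,-0.046,-0.015],[0,0,-0.103]],[1,[0.577,-0.045,-0.015],[0,0,-0.103]],[1,[0.574,-0.043,-0.015],[0,0,-0.103]],[1,[0.572,-0.041,-0.015],[0,0,-0.103]]]' && python3 -m crank '[[1,[0.57,-0.04,-0.015],[0,0,-0.103]],[1,[0.565,-0.04,-0.015],[0,0,-0.103]],[1,[0.565,-0.035,-0.015],[0,0,-0.103]],[1,[0.56,-0.035,-0.01],[0,0,-0.103]],[1,[0.53,-0.035,-0.01],[0,0,-0.103]]]' ; python3 plan.py .5495 .1497 .235 1.886 5;  python3 - <<'E'
from workcell import manip
import cv2
for n,r in(("scene",(170,330,250,420)),("top",(100,260,120,320))):
    a=manip.camera(n)[r[0]:r[1],r[2]:r[3]]; cv2.imwrite(f"pics/{n}1.png",cv2.resize(a,None,fx=3.5,fy=3.5,interpolation=cv2.INTER_CUBIC))
E
```

```text
clock: 1.6
position: [0.5796, -0.0731, 0.2945]
ee_rot: [0.739, 0.674, -0.0, -0.0]
ft_force: [0.4, -0.1, 0.2]
grip_width: 1.006
clock: 2.1
position: [0.5498, 0.1475, 0.2998]
ee_rot: [0.588, 0.809, -0.0, -0.0]
ft_force: [0.4, -0.2, -0.6]
grip_width: 1.003
dist 0.06482458319954984 turn [-0.00043738 -0.00022128 -0.00140293]
1 [[0.005, 0.001, 0.162], [-0.0, -0.0, -0.0]] 13.0mm
2 [[0.006, 0.001, 0.162], [-0.0, -0.0, -0.0]] 13.0mm
3 [[0.005, 0.001, 0.162], [-0.0, -0.0, -0.0]] 13.0mm
4 [[0.006, 0.001, 0.162], [-0.0, -0.0, -0.0]] 13.0mm
5 [[0.005, 0.001, 0.162], [-0.0, -0.0, -0.0]] 13.0mm
```

View pics/scene1.png

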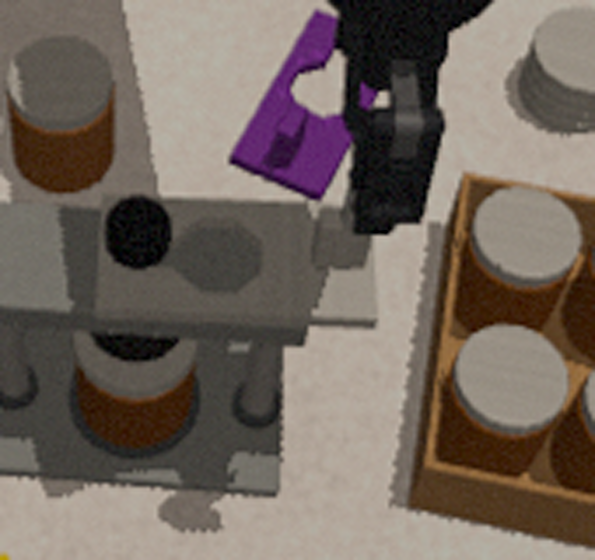

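View pics/top1.png

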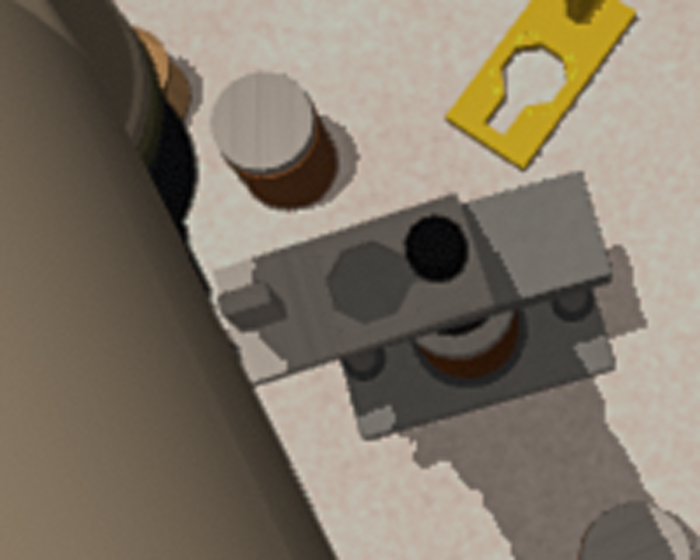

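The scene view shows the open jaws above the fin (fin top ~(340,225) in the crop). The fin sits between the jaws' sides, so I'll descend.

```bash
python3 -m crank '[[1,[0.015,0,0.2],[0,0,0]],[1,[0.01,0,0.25],[0,0,0]],[1,[0,0,0.25],[0,0,0]],[1,[0,0,0.25],[0,0,0]],[1,[0,0,0.17],[0,0,0]]]' 30; python3 -m crank '[[0,[0,0,0],[0,0,0]],[-0.4,[0,0,0],[0,0,0]],[-0.6,[0,0,0],[0,0,0]],[-0.6,[0,0,0],[0,0,0]],[-0.6,[0,0,0],[0,0,0]]]' 30;  python3 - <<'E'
from workcell import manip
import cv2
for n,r in(("scene",(170,330,250,420)),):
    a=manip.camera(n)[r[0]:r[1],r[2]:r[3]]; cv2.imwrite(f"pics/{n}2.png",cv2.resize(a,None,fx=3.5,fy=3.5,interpolation=cv2.INTER_CUBIC))
print(manip.get_obs()["position"])
E
```

```text
clock: 2.7
position: [0.5495, 0.1467, 0.2088]
ee_rot: [0.59, 0.808, -0.001, -0.001]
ft_force: [-0.9, -0.4, -0.6]
grip_width: 0.997
clock: 3.2
position: [0.5502, 0.1475, 0.2111]
ee_rot: [0.589, 0.808, 0.0, 0.0]
ft_force: [0.3, -0.9, 0.5]
grip_width: 0.203
[0.55006426 0.14748438 0.21095257]
```

View pics/scene2.png

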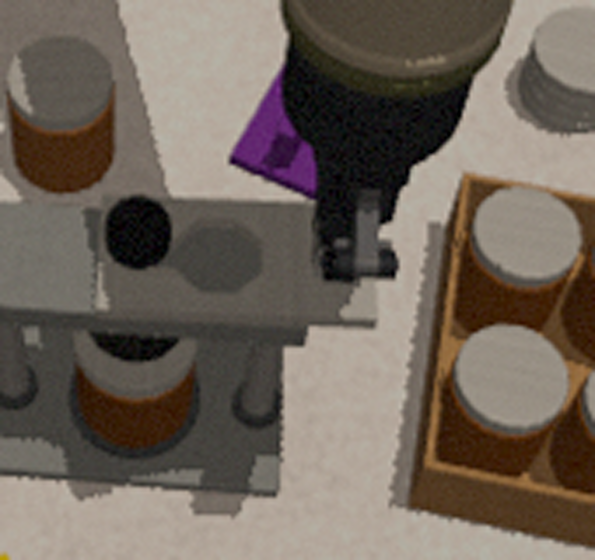

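The jaws bracket the fin at a 17 mm opening, with no contact force. Closing now.

```bash
python3 -m crank '[[-0.8,[0,0,0],[0,0,0]],[-1,[0,0,0],[0,0,0]],[-1,[0,0,0],[0,0,0]],[-1,[0,0,0],[0,0,0]],[-1,[0,0,0],[0,0,0]]]' 30;python3 -c "
from workcell import manip
o=manip.get_obs();print(o['ft_force'],o['torque'],o['position'],o['ee_rot'])"
```

```text
clock: 3.75
position: [0.5501, 0.1475, 0.2109]
ee_rot: [0.589, 0.808, 0.0, 0.0]
ft_force: [-1.7, -1.2, 5.5]
grip_width: 0.135
[-1.69362087 -1.18526478  5.48842632] [-0.13912619  0.15853694 -0.02992063] [0.55005402 0.14748014 0.21085688] [5.89476799e-01 8.07785250e-01 1.63571148e-04 2.57593096e-04]
```

```bash
python3 -m crank '[[-1,[0,0,0],[0,0,0]],[-1,[0,0,0],[0,0,0]],[-1,[0,0,-0.015],[0,0,0]],[-1,[0,0,-0.015],[0,0,0]],[-1,[0,0,-0.02],[0,0,0]]]' 80;python3 -c "
from workcell import manip
o=manip.get_obs();print(o['ft_force'],o['torque'],o['position'],o['ee_rot'])"
```

```text
clock: 4.25
position: [0.5496, 0.1473, 0.214]
ee_rot: [0.589, 0.808, -0.0, -0.0]
ft_force: [1.0, -0.6, -1.4]
grip_width: 0.128
[ 0.96305989 -0.55560989 -1.41547807] [0.06857631 0.01117191 0.07020183] [0.54957277 0.14729152 0.21401629] [ 5.89468750e-01  8.07790999e-01 -3.86133004e-04 -3.82103408e-04]
```

```bash
python3 -m crank '[[-1,[-0.06,0,0],[0,0,0]],[-1,[-0.06,0,0],[0,0,0]],[-1,[-0.06,0,0],[0,0,0]],[-1,[-0.06,0,0],[0,0,0]],[-1,[-0.06,0,0],[0,0,0]]]'
python3 - <<'E'
from workcell import manip
import cv2
o=manip.get_obs();print(o['ft_force'],o['torque'],o['position'])
for n,r in(("scene",(200,330,225,395)),("top",(100,260,140,340))):
    a=manip.camera(n)[r[0]:r[1],r[2]:r[3]]; cv2.imwrite(f"pics/{n}3.png",cv2.resize(a,None,fx=3.8,fy=3.8,interpolation=cv2.INTER_CUBIC))
E
```

```text
clock: 4.75
position: [0.5574, 0.1239, 0.2144]
ee_rot: [0.59, 0.808, -0.0, 0.0]
ft_force: [0.3, 0.2, -1.9]
grip_width: 0.13
[ 0.32135571  0.20484883 -1.8655641 ] [ 0.08461523  0.03980695 -0.00704709] [0.55738378 0.12394855 0.21444537]
```

View pics/scene3.png

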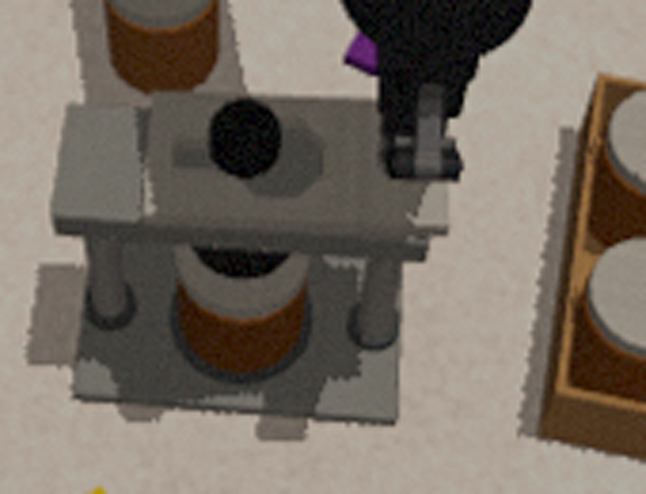

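View pics/top3.png

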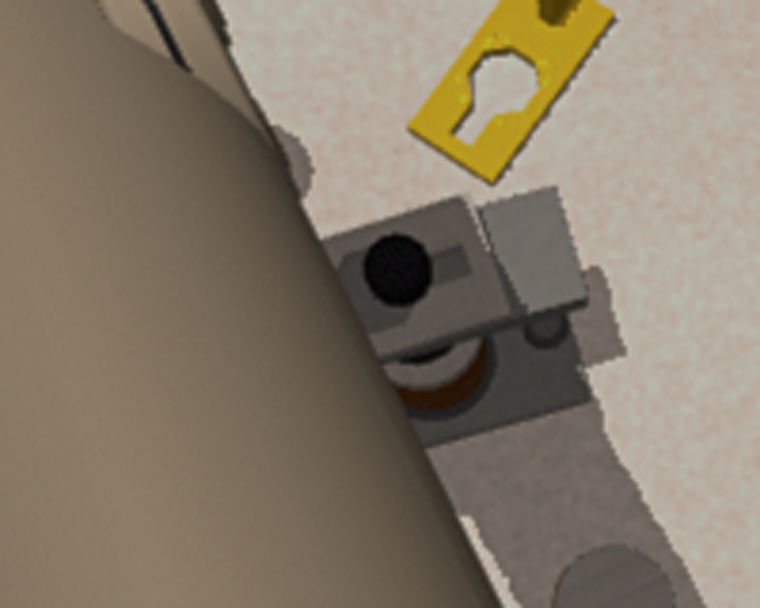

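```bash
python3 -m crank '[[-1,[-0.06,0,0],[0,0,0]],[-1,[-0.06,0,0],[0,0,0]],[-1,[-0.07,0,0],[0,0,0]],[-1,[0,0,0],[0,0,0]],[-1,[0,0,0],[0,0,0]]]'
python3 - <<'E'
from workcell import manip
import cv2
o=manip.get_obs();print(o['ft_force'],o['torque'],o['position'])
for n,r in(("scene",(200,330,225,395)),("top",(130,240,180,330))):
    a=manip.camera(n);cv2.imwrite(f"pics/{n}4f.png",a);a=a[r[0]:r[1],r[2]:r[3]]; cv2.imwrite(f"pics/{n}4.png",cv2.resize(a,None,fx=4.5,fy=4.5,interpolation=cv2.INTER_CUBIC))
E
```

```text
clock: 5.35
position: [0.5619, 0.11, 0.2145]
ee_rot: [0.59, 0.808, -0.0, -0.0]
ft_force: [0.4, -0.1, -1.6]
grip_width: 0.126
[ 0.42239194 -0.08400959 -1.56770717] [ 0.02985426 -0.01826909 -0.0050283 ] [0.56186367 0.1099664  0.21448784]
```

View pics/scene4.png

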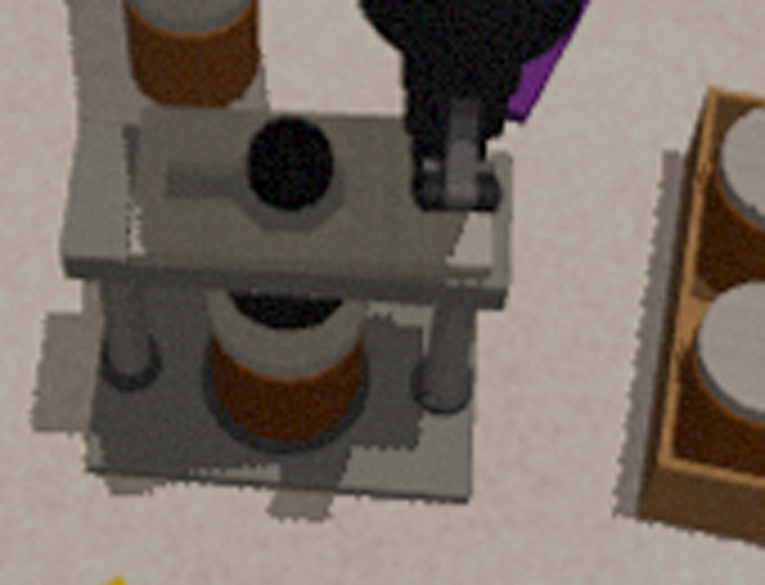

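View pics/top4.png

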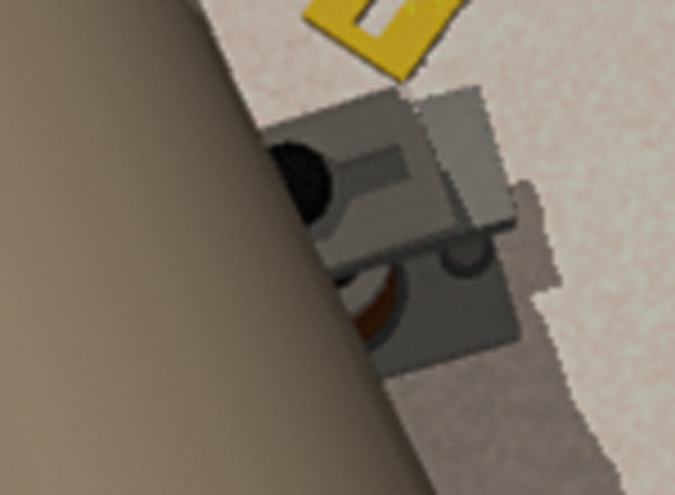

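The head sits centred in the wide hole (scene crop (290,165), hole around it). Lifting in small steps and watching the force.

```bash
python3 -m crank '[[-1,[-0.008,0,-0.08],[0,0,0]],[-1,[0,0,-0.08],[0,0,0]],[-1,[0,0,-0.08],[0,0,0]],[-1,[0,0,-0.08],[0,0,0]],[-1,[0,0,-0.08],[0,0,0]]]'
python3 - <<'E'
from workcell import manip
import cv2
o=manip.get_obs();print(o['ft_force'],o['torque'],o['position'])
for n,r in(("scene",(200,330,225,395)),):
    a=manip.camera(n);a=a[r[0]:r[1],r[2]:r[3]]; cv2.imwrite(f"pics/{n}5.png",cv2.resize(a,None,fx=4.5,fy=4.5,interpolation=cv2.INTER_CUBIC))
E
```

```text
clock: 5.95
position: [0.5621, 0.1095, 0.2473]
ee_rot: [0.589, 0.808, 0.0, 0.0]
ft_force: [-0.0, 1.1, -1.8]
grip_width: 0.127
[-0.04240302  1.09585358 -1.7974181 ] [ 0.05916247 -0.00249864 -0.01338207] [0.56211671 0.10954304 0.24728537]
```

View pics/scene5.png

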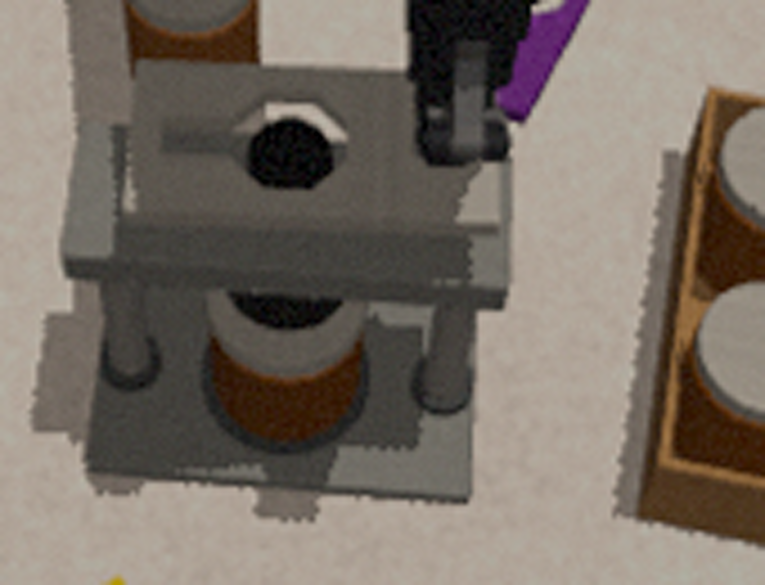

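```bash
python3 -m crank '[[-1,[0,0,-0.1],[0,0,0]],[-1,[0,0,-0.15],[0,0,0]],[-1,[0,0,-0.25],[0,0,0]],[-1,[0,0,-0.25],[0,0,0]],[-1,[0,0,-0.2],[0,0,0]]]'; python3 plan.py .560 -.281 .3 -.127 20
```

```text
clock: 6.5
position: [0.5622, 0.1096, 0.3245]
ee_rot: [0.589, 0.808, 0.0, 0.0]
ft_force: [-1.0, -0.4, -1.7]
grip_width: 0.13
dist 0.3914181112659428 turn [ 1.07042641e-03 -1.06649080e-03  2.00793085e+00]
1 [[-0.232, -0.076, 0.015], [0.0, -0.0, 0.128]] 19.6mm
2 [[-0.239, -0.052, 0.016], [0.0, -0.0, 0.128]] 19.6mm
3 [[-0.242, -0.028, 0.015], [0.0, -0.0, 0.128]] 19.5mm
4 [[-0.244, -0.003, 0.015], [0.0, -0.0, 0.128]] 19.6mm
5 [[-0.244, 0.021, 0.015], [0.0, -0.0, 0.128]] 19.6mm
6 [[-0.239, 0.045, 0.016], [0.0, -0.0, 0.128]] 19.5mm
7 [[-0.235, 0.069, 0.015], [0.0, -0.0, 0.128]] 19.6mm
8 [[-0.226, 0.093, 0.015], [0.0, -0.0, 0.128]] 19.6mm
9 [[-0.215, 0.114, 0.016], [0.0, -0.0, 0.128]] 19.5mm
10 [[-0.203, 0.136, 0.015], [0.0, -0.0, 0.128]] 19.6mm
11 [[-0.189, 0.155, 0.015], [0.0, -0.0, 0.128]] 19.6mm
12 [[-0.172, 0.174, 0.016], [0.0, -0.0, 0.128]] 19.6mm
13 [[-0.153, 0.189, 0.015], [0.0, -0.0, 0.128]] 19.5mm
14 [[-0.134, 0.205, 0.015], [0.0, -0.0, 0.128]] 19.6mm
15 [[-0.112, 0.216, 0.015], [0.0, -0.0, 0.128]] 19.5mm
16 [[-0.091, 0.227, 0.016], [0.0, -0.0, 0.128]] 19.6mm
17 [[-0.067, 0.235, 0.015], [0.0, -0.0, 0.128]] 19.6mm
18 [[-0.043, 0.24, 0.015], [0.0, -0.0, 0.128]] 19.5mm
19 [[-0.019, 0.244, 0.016], [0.0, -0.0, 0.128]] 19.6mm
20 [[0.006, 0.244, 0.015], [0.0, -0.0, 0.128]] 19.6mm
```

```bash
python3 -m crank '[[-1,[-0.232,-0.076,0],[0,0,0.128]],[-1,[-0.24,-0.052,0],[0,0,0.128]],[-1,[-0.242,-0.028,0],[0,0,0.128]],[-1,[-0.244,0,0],[0,0,0.128]],[-1,[-0.244,0.02,0],[0,0,0.128]]]' && python3 -m crank '[[-1,[-0.24,0.045,0],[0,0,0.128]],[-1,[-0.235,0.07,0],[0,0,0.128]],[-1,[-0.226,0.093,0],[0,0,0.128]],[-1,[-0.215,0.114,0],[0,0,0.128]],[-1,[-0.203,0.136,0],[0,0,0.128]]]' && python3 -m crank '[[-1,[-0.19,0.155,0],[0,0,0.128]],[-1,[-0.172,0.174,0],[0,0,0.128]],[-1,[-0.153,0.19,0],[0,0,0.128]],[-1,[-0.134,0.205,0],[0,0,0.128]],[-1,[-0.112,0.216,0],[0,0,0.128]]]' && python3 -m crank '[[-1,[-0.09,0.227,0],[0,0,0.128]],[-1,[-0.067,0.235,0],[0,0,0.128]],[-1,[-0.043,0.24,0],[0,0,0.128]],[-1,[-0.02,0.244,0],[0,0,0.128]],[-1,[0,0.244,0],[0,0,0.128]]]'; python3 plan.py .560 -.281 .08 -.127 5;python3 - <<'E'
from workcell import manip
import cv2
for n in("scene","top"):
    a=manip.camera(n);cv2.imwrite(f"pics/{n}6.png",a)
E
```

```text
clock: 7.0
position: [0.5617, 0.011, 0.3234]
ee_rot: [0.773, 0.634, 0.0, 0.0]
ft_force: [0.1, 0.4, -2.2]
grip_width: 0.128
clock: 7.5
position: [0.5612, -0.0866, 0.3234]
ee_rot: [0.907, 0.422, 0.0, 0.0]
ft_force: [0.3, -0.5, -1.9]
grip_width: 0.128
clock: 8.0
position: [0.5606, -0.1845, 0.3234]
ee_rot: [0.983, 0.183, 0.0, 0.0]
ft_force: [-0.3, 0.6, -2.0]
grip_width: 0.126
clock: 8.5
position: [0.5596, -0.2821, 0.3233]
ee_rot: [0.998, -0.067, 0.0, 0.0]
ft_force: [-0.0, 0.2, -2.4]
grip_width: 0.128
dist 0.24332024600937463 turn [ 1.39139240e-05 -5.74426304e-04 -6.63046561e-03]
1 [[0.0, -0.003, 0.608], [0.0, -0.0, -0.002]] 48.6mm
2 [[0.001, -0.003, 0.609], [0.0, -0.0, -0.002]] 48.7mm
3 [[-0.0, -0.003, 0.608], [0.0, -0.0, -0.002]] 48.6mm
4 [[0.0, -0.003, 0.608], [0.0, -0.0, -0.002]] 48.6mm
5 [[0.0, -0.002, 0.608], [0.0, -0.0, -0.002]] 48.6mm
```

View pics/scene6.png

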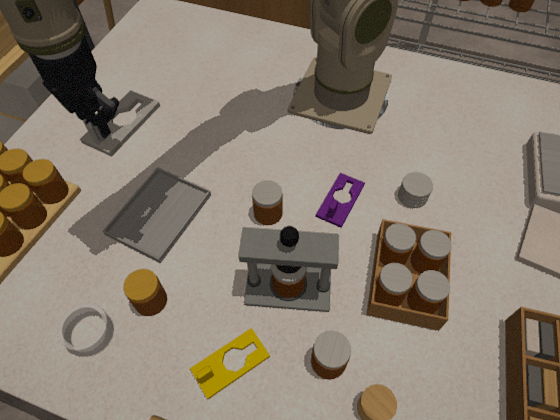

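View pics/top6.png

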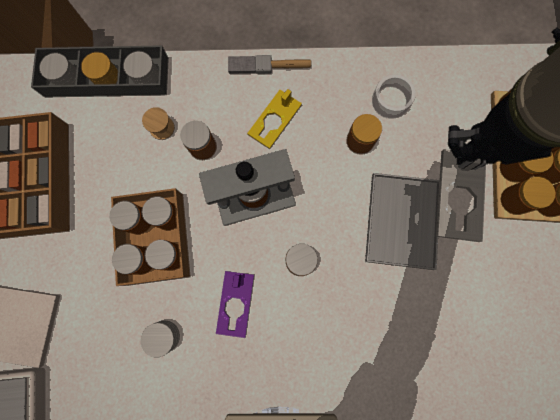

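The plate is held level, fin up, above the tray. The press is clear. Descending.

```bash
python3 -m crank '[[-1,[0,-0.005,0.5],[0,0,-0.003]],[-1,[0,-0.005,0.6],[0,0,-0.003]],[-1,[0,0,0.6],[0,0,0]],[-1,[0,0,0.6],[0,0,0]],[-1,[0,0,0.4],[0,0,0]]]' && python3 -m crank '[[-1,[0,0,0.2],[0,0,0]],[-1,[0,0,0.15],[0,0,0]],[-1,[0,0,0.1],[0,0,0]],[-1,[0,0,0.1],[0,0,0]],[-1,[0,0,0],[0,0,0]]]'
python3 - <<'E'
from workcell import manip
import cv2
for n,r in(("scene",(150,280,60,230)),("top",(130,290,330,530))):
    a=manip.camera(n);a=a[r[0]:r[1],r[2]:r[3]]; cv2.imwrite(f"pics/{n}7.png",cv2.resize(a,None,fx=3.8,fy=3.8,interpolation=cv2.INTER_CUBIC))
E
```

```text
clock: 9.1
position: [0.5587, -0.2793, 0.1036]
ee_rot: [0.998, -0.061, -0.001, -0.001]
ft_force: [-0.5, -0.7, -1.5]
grip_width: 0.128
clock: 9.6
position: [0.5597, -0.2807, 0.0625]
ee_rot: [0.998, -0.062, 0.0, 0.0]
ft_force: [-0.0, -0.3, -2.2]
grip_width: 0.124
```

View pics/scene7.png

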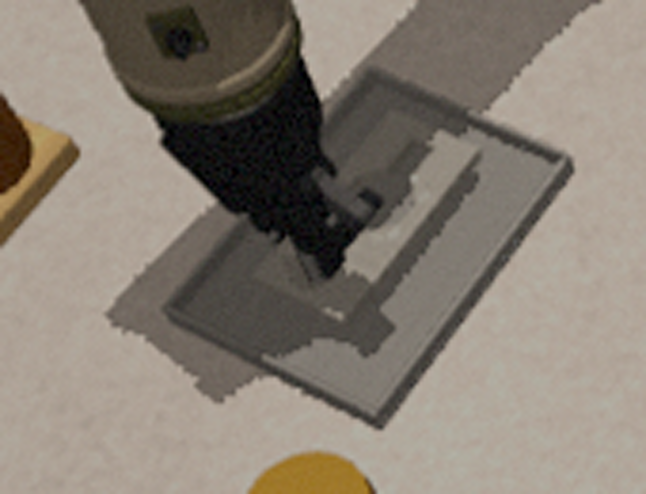

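View pics/top7.png

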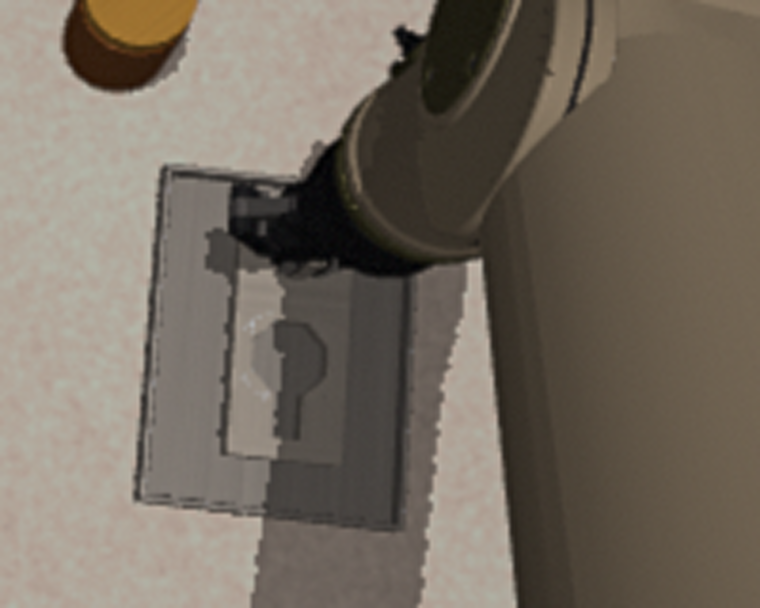

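The plate is over the middle of the tray and clear of the walls. I'll lower the last bit slowly.

```bash
python3 -m crank '[[-1,[0,0,0.05],[0,0,0]],[-1,[0,0,0.05],[0,0,0]],[-1,[0,0,0.05],[0,0,0]],[-1,[0,0,0.025],[0,0,0]],[-1,[0,0,0],[0,0,0]]]' && python3 -m crank '[[-1,[0,0,0.015],[0,0,0]],[-1,[0,0,0.015],[0,0,0]],[-1,[0,0,0.01],[0,0,0]],[-1,[0,0,0],[0,0,0]],[-1,[0,0,0],[0,0,0]]]'
```

```text
clock: 10.2
position: [0.5594, -0.2806, 0.048]
ee_rot: [0.998, -0.063, -0.0, -0.0]
ft_force: [0.3, -0.8, -1.4]
grip_width: 0.126
clock: 10.7
position: [0.5597, -0.2807, 0.0454]
ee_rot: [0.998, -0.062, 0.0, 0.0]
ft_force: [0.5, 0.3, -2.5]
grip_width: 0.128
```

```bash
python3 -m crank '[[-1,[0,0,0.01],[0,0,0]],[-1,[0,0,0.01],[0,0,0]],[-1,[0,0,0.01],[0,0,0]],[-1,[0,0,0],[0,0,0]],[-1,[0,0,0],[0,0,0]]]'
```

```text
clock: 11.2
position: [0.5597, -0.2807, 0.043]
ee_rot: [0.998, -0.063, 0.0, 0.0]
ft_force: [-0.7, -0.9, -0.6]
grip_width: 0.13
```

```bash
python3 -m crank '[[-1,[0,0,0.008],[0,0,0]],[-1,[0,0,0.006],[0,0,0]],[-1,[0,0,0],[0,0,0]],[-1,[0,0,0],[0,0,0]],[-1,[0,0,0],[0,0,0]]]';python3 -c "
from workcell import manip
o=manip.get_obs();print(o['ft_force'],o['torque'],o['position'])"
```

```text
clock: 11.7
position: [0.5597, -0.2807, 0.043]
ee_rot: [0.998, -0.063, 0.0, 0.0]
ft_force: [-6.2, 2.7, 10.6]
grip_width: 0.13
[-6.1602484   2.71770857 10.61138465] [0.54391664 1.14859649 0.07520152] [ 0.55973127 -0.28070162  0.04302505]
```

Contact: the plate is on the floor, with about 10 N upward on the tool. Releasing gently.

```bash
python3 -m crank '[[-1,[0,0,-0.008],[0,0,0]],[-1,[0,0,0],[0,0,0]],[-0.7,[0,0,0],[0,0,0]],[-0.5,[0,0,0],[0,0,0]],[-0.4,[0,0,0],[0,0,0]]]' 20 && python3 -m crank '[[-0.3,[0,0,-0.1],[0,0,0]],[-0.3,[0,0,-0.25],[0,0,0]],[-0.3,[0,0,-0.4],[0,0,0]],[-0.5,[0,0,-0.6],[0,0,0]],[-1,[0,0,-0.6],[0,0,0]]]';  python3 - <<'E'
from workcell import manip
import cv2
for n in("scene","top"):
    a=manip.camera(n);cv2.imwrite(f"pics/{n}8.png",a)
E
python3 plan.py .580 .058 .30 1.886 15
```

```text
clock: 12.2
position: [0.5596, -0.2807, 0.0422]
ee_rot: [0.998, -0.062, 0.0, 0.0]
ft_force: [-0.4, 0.4, 0.8]
grip_width: 0.3
clock: 12.7
position: [0.5592, -0.2804, 0.2004]
ee_rot: [0.998, -0.062, -0.0, -0.0]
ft_force: [1.6, -1.0, -0.1]
grip_width: 0.091
dist 0.35272247374210625 turn [ 0.01390817 -0.00351462 -2.01115313]
1 [[-0.02, -0.282, -0.079], [0.001, -0.0, -0.171]] 23.5mm
2 [[0.018, -0.283, -0.079], [0.001, -0.0, -0.171]] 23.5mm
3 [[0.055, -0.278, -0.078], [0.001, -0.0, -0.171]] 23.5mm
4 [[0.092, -0.268, -0.078], [0.001, -0.0, -0.171]] 23.5mm
5 [[0.128, -0.253, -0.079], [0.001, -0.0, -0.171]] 23.5mm
6 [[0.16, -0.234, -0.077], [0.001, -0.0, -0.171]] 23.5mm
7 [[0.189, -0.21, -0.078], [0.001, -0.0, -0.171]] 23.4mm
8 [[0.217, -0.184, -0.078], [0.001, -0.0, -0.171]] 23.6mm
9 [[0.239, -0.152, -0.077], [0.001, -0.0, -0.171]] 23.5mm
10 [[0.257, -0.12, -0.077], [0.001, -0.0, -0.171]] 23.5mm
11 [[0.271, -0.083, -0.078], [0.001, -0.0, -0.171]] 23.5mm
12 [[0.28, -0.047, -0.077], [0.001, -0.0, -0.171]] 23.5mm
13 [[0.283, -0.009, -0.077], [0.001, -0.0, -0.171]] 23.5mm
14 [[0.282, 0.028, -0.077], [0.001, -0.0, -0.171]] 23.5mm
15 [[0.276, 0.067, -0.077], [0.001, -0.0, -0.171]] 23.5mm
```

View pics/scene8.png

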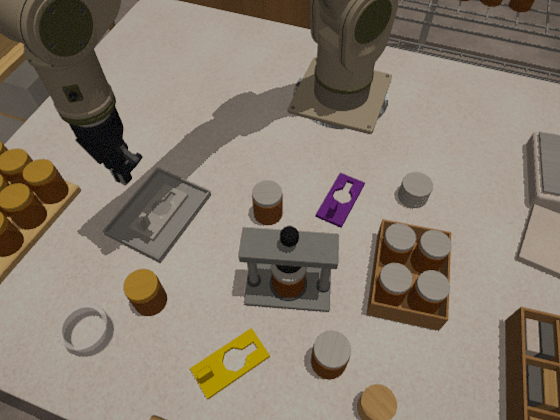

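View pics/top8.png

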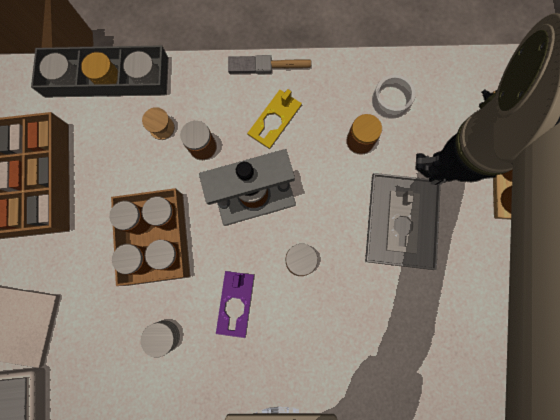

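The plate lies flat and fin up in the tray (scene ~(158,212)). Next, a better fix on the head position from these pictures.

Run:
```python
from h import *
import cv2
for n,b in(("top",(232,158,258,186)),("scene",(275,222,305,252))):
    a=cv2.imread(f"pics/{n}8.png").max(2)[b[1]:b[3],b[0]:b[2]]
    m=(a<32).astype(np.uint8);ys,xs=np.nonzero(m);print(n,xs.min()+b[0],xs.max()+b[0],ys.min()+b[1],ys.max()+b[1],m.sum())
    # fit: predicted silhouette of head cylinder
    best=None
    Y,X=np.mgrid[b[1]:b[3],b[0]:b[2]]
    th=np.linspace(0,2*np.pi,32)
    for x in np.arange(.565,.597,.001):
        for y in np.arange(.042,.075,.001):
            pts=np.array([pr(n,[x+.016*np.cos(t),y+.016*np.sin(t),z]) for t in th for z in(.192,.214)]).astype(np.float32)
            h=cv2.convexHull(pts);mm=np.zeros((420,560),np.uint8);cv2.fillConvexPoly(mm,np.round(h*16).astype(np.int32),1,shift=4)
            s=(mm[b[1]:b[3],b[0]:b[2]]!=m).sum()
            if best is None or s<best[0]: best=(s,x,y)
    print(best)
    cv2.imwrite(f"pics/{n}8h.png",cv2.resize(cv2.imread(f"pics/{n}8.png")[b[1]:b[3],b[0]:b[2]],None,fx=12,fy=12,interpolation=cv2.INTER_NEAREST))
```

```text
top 236 253 162 180 258
(np.int64(84), np.float64(0.576), np.float64(0.056000000000000015))
scene 280 298 227 246 286
(np.int64(122), np.float64(0.578), np.float64(0.06000000000000002))
```

Head is at about (0.579, 0.057). Moving above it with the jaws shut.

```bash
python3 -m crank '[[-1,[-0.02,-0.282,-0.13],[0.001,0,-0.171]],[-1,[0.018,-0.283,-0.13],[0.001,0,-0.171]],[-1,[0.055,-0.278,-0.13],[0.001,0,-0.171]],[-1,[0.092,-0.268,-0.1],[0.001,0,-0.171]],[-1,[0.128,-0.253,-0.1],[0.001,0,-0.171]]]' && python3 -m crank '[[-1,[0.16,-0.234,-0.08],[0.001,0,-0.171]],[-1,[0.19,-0.21,-0.08],[0.001,0,-0.171]],[-1,[0.217,-0.184,-0.08],[0.001,0,-0.171]],[-1,[0.24,-0.152,-0.08],[0.001,0,-0.171]],[-1,[0.257,-0.12,-0.08],[0.001,0,-0.171]]]' && python3 plan.py .579 .057 .29 1.886 5
```

```text
clock: 13.3
position: [0.5658, -0.1666, 0.2466]
ee_rot: [0.962, 0.272, 0.0, -0.002]
ft_force: [-0.4, -0.5, 0.3]
grip_width: -0.004
clock: 13.8
position: [0.5718, -0.0534, 0.279]
ee_rot: [0.819, 0.574, 0.0, -0.003]
ft_force: [0.4, 1.1, 1.0]
grip_width: -0.002
dist 0.11121458913595765 turn [-0.00331361 -0.00588836 -0.66252589]
1 [[0.266, -0.077, -0.026], [-0.001, -0.001, -0.169]] 22.3mm
2 [[0.274, -0.042, -0.026], [-0.001, -0.001, -0.169]] 22.3mm
3 [[0.276, -0.005, -0.026], [-0.001, -0.001, -0.169]] 22.2mm
4 [[0.275, 0.032, -0.027], [-0.001, -0.001, -0.169]] 22.3mm
5 [[0.268, 0.068, -0.027], [-0.001, -0.001, -0.169]] 22.2mm
```

```bash
python3 -m crank '[[-1,[0.266,-0.077,-0.026],[0,-0.001,-0.169]],[-1,[0.274,-0.042,-0.026],[-0.001,-0.001,-0.169]],[-1,[0.276,-0.005,-0.026],[-0.001,-0.001,-0.169]],[-1,[0.275,0.032,-0.02],[-0.001,-0.001,-0.169]],[-1,[0.268,0.068,-0.02],[-0.001,-0.001,-0.169]]]' && python3 plan.py .579 .057 .25 1.886 4
```

```text
clock: 14.3
position: [0.5796, 0.0569, 0.2888]
ee_rot: [0.587, 0.81, 0.001, -0.001]
ft_force: [1.5, 0.4, -0.3]
grip_width: -0.0
dist 0.038789647817131526 turn [ 0.00067724 -0.00210142  0.00105003]
1 [[0.001, -0.002, 0.121], [0.0, -0.001, 0.0]] 9.7mm
2 [[0.0, -0.002, 0.121], [0.0, -0.001, 0.0]] 9.7mm
3 [[0.001, -0.002, 0.122], [0.0, -0.001, 0.0]] 9.8mm
4 [[0.001, -0.001, 0.121], [0.0, -0.001, 0.0]] 9.7mm
```

```bash
python3 -m crank '[[-1,[0,-0.002,0.15],[0,-0.001,0]],[-1,[0,-0.002,0.15],[0,-0.001,0]],[-1,[0,0,0.13],[0,0,0]],[-1,[0,0,0.1],[0,0,0]],[-1,[0,0,0],[0,0,0]]]'
python3 - <<'E'
from workcell import manip
import cv2
for n,r in(("scene",(190,320,220,390)),("top",(130,240,180,330))):
    a=manip.camera(n);a=a[r[0]:r[1],r[2]:r[3]]; cv2.imwrite(f"pics/{n}9.png",cv2.resize(a,None,fx=4.5,fy=4.5,interpolation=cv2.INTER_CUBIC))
E
```

```text
clock: 14.8
position: [0.5787, 0.0549, 0.2443]
ee_rot: [0.59, 0.807, -0.001, -0.001]
ft_force: [-0.1, 0.1, 0.0]
grip_width: -0.0
```

View pics/scene9.png

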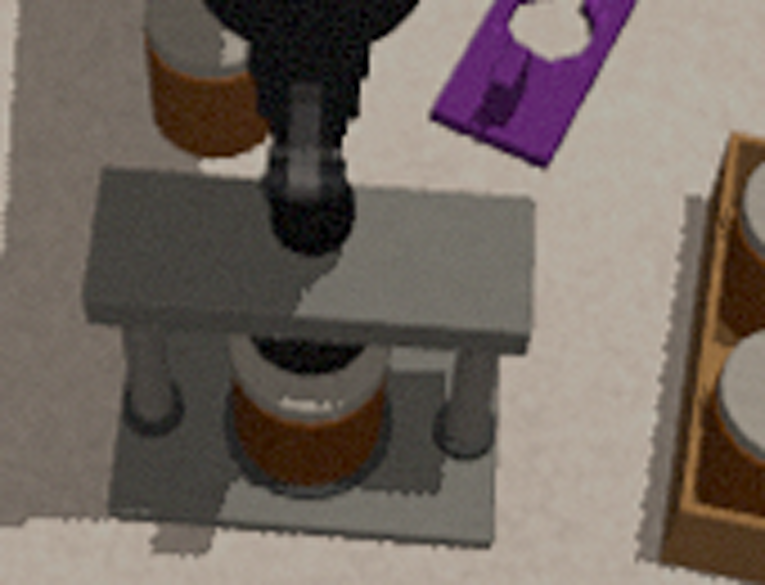

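View pics/top9.png

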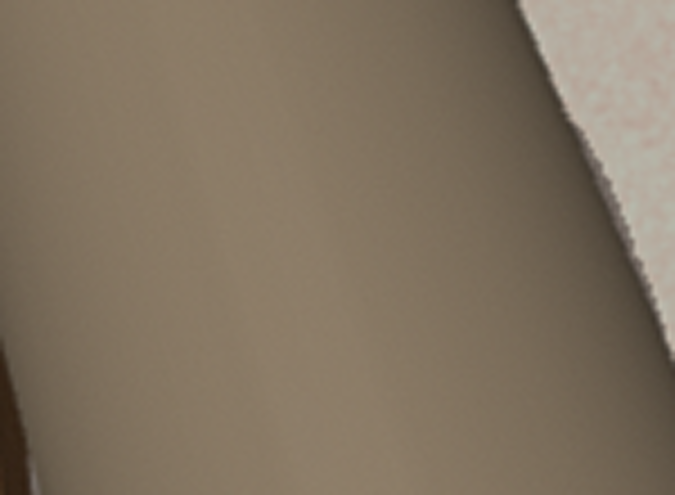

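The shut fingers are centred over the head in the scene view (~(308,190) against head ~(313,215)). Pushing down in steps while watching the force.

```bash
python3 -m crank '[[-1,[0.02,0,0.05],[0,0,0]],[-1,[0,0,0.05],[0,0,0]],[-1,[0,0,0.05],[0,0,0]],[-1,[0,0,0.05],[0,0,0]],[-1,[0,0,0],[0,0,0]]]'; python3 -m crank '[[-1,[0,0,0.03],[0,0,0]],[-1,[0,0,0.03],[0,0,0]],[-1,[0,0,0.03],[0,0,0]],[-1,[0,0,0],[0,0,0]],[-1,[0,0,0],[0,0,0]]]'
```

```text
clock: 15.4
position: [0.5789, 0.0577, 0.2298]
ee_rot: [0.589, 0.808, 0.0, -0.0]
ft_force: [-1.8, 0.0, 5.3]
grip_width: -0.001
clock: 15.9
position: [0.5789, 0.0577, 0.2233]
ee_rot: [0.589, 0.808, 0.0, -0.0]
ft_force: [-3.1, 0.1, 6.6]
grip_width: -0.002
```

```bash
python3 -m crank '[[-1,[0,0,0.025],[0,0,0]],[-1,[0,0,0.025],[0,0,0]],[-1,[0,0,0.025],[0,0,0]],[-1,[0,0,0],[0,0,0]],[-1,[0,0,0],[0,0,0]]]'; python3 -m crank '[[-1,[0,0,0.012],[0,0,0]],[-1,[0,0,0.012],[0,0,0]],[-1,[0,0,0],[0,0,0]],[-1,[0,0,0],[0,0,0]],[-1,[0,0,0],[0,0,0]]]'
```

```text
clock: 16.4
position: [0.579, 0.0577, 0.2176]
ee_rot: [0.589, 0.808, 0.0, -0.0]
ft_force: [-3.2, -0.1, 8.6]
grip_width: 0.003
clock: 16.9
position: [0.579, 0.0577, 0.216]
ee_rot: [0.589, 0.808, 0.001, 0.0]
ft_force: [-4.0, 0.4, 11.7]
grip_width: 0.001
```

```bash
python3 -m crank '[[-1,[0,0,0.01],[0,0,0]],[-1,[0,0,0.008],[0,0,0]],[-1,[0,0,0],[0,0,0]],[-1,[0,0,0],[0,0,0]],[-1,[0,0,0],[0,0,0]]]'
```

```text
clock: 17.4
position: [0.5791, 0.0578, 0.2159]
ee_rot: [0.589, 0.808, 0.001, 0.001]
ft_force: [-8.9, -1.6, 24.0]
grip_width: 0.003
```

Force rose to 24 N with no further travel, so it is at the stop. Holding there, then taking a picture.

```bash
python3 -m crank '[[-1,[0,0,0],[0,0,0]],[-1,[0,0,0],[0,0,0]],[-1,[0,0,0],[0,0,0]],[-1,[0,0,0],[0,0,0]],[-1,[0,0,0],[0,0,0]]]'
python3 - <<'E'
from workcell import manip
import cv2
for n,r in(("scene",(190,320,220,390)),):
    a=manip.camera(n);a=a[r[0]:r[1],r[2]:r[3]]; cv2.imwrite(f"pics/{n}10.png",cv2.resize(a,None,fx=4.5,fy=4.5,interpolation=cv2.INTER_CUBIC))
E
```

```text
clock: 17.9
position: [0.5791, 0.0578, 0.2159]
ee_rot: [0.589, 0.808, 0.001, 0.001]
ft_force: [-9.3, -1.8, 23.1]
grip_width: 0.003
```

View pics/scene10.png

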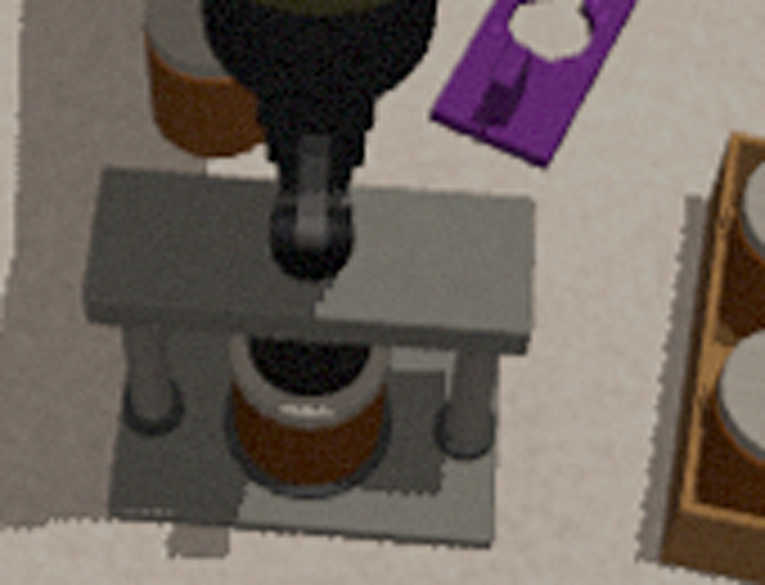

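The head is fully down on the crosshead and the pad is on the lid, after more than 1 s at the stop. Retreating straight up, slowly at first.

```bash
python3 -m crank '[[-1,[0,0,-0.05],[0,0,0]],[-1,[0,0,-0.1],[0,0,0]],[-1,[0,0,-0.15],[0,0,0]],[-1,[0,0,-0.3],[0,0,0]],[-1,[0,0,-0.5],[0,0,0]]]'; python3 -m crank '[[-1,[-0.3,0,-0.5],[0,0,0]],[-1,[-0.6,0,0],[0,0,0]],[-1,[-0.6,0,0],[0,0,0]],[-1,[-0.6,0,0],[0,0,0]],[-1,[-0.3,0,0],[0,0,0]]]';python3 - <<'E'
from workcell import manip
import cv2
for n in("scene","top"):
    a=manip.camera(n);cv2.imwrite(f"pics/{n}11.png",a)
E
```

```text
clock: 18.45
position: [0.5777, 0.0568, 0.3001]
ee_rot: [0.589, 0.808, -0.001, -0.002]
ft_force: [1.2, 0.9, -1.2]
grip_width: 0.001
clock: 18.95
position: [0.6377, -0.1312, 0.3402]
ee_rot: [0.591, 0.806, -0.001, -0.001]
ft_force: [-0.9, 0.7, -1.0]
grip_width: 0.001
```

View pics/scene11.png

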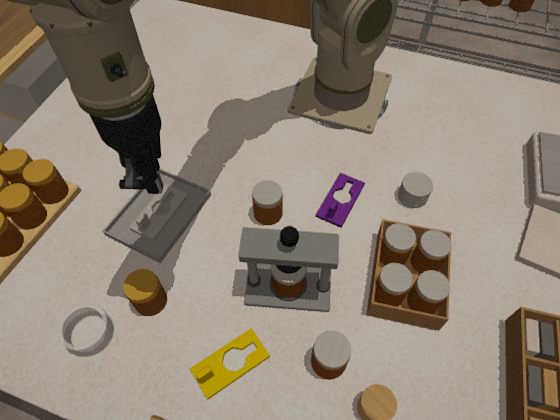

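View pics/top11.png

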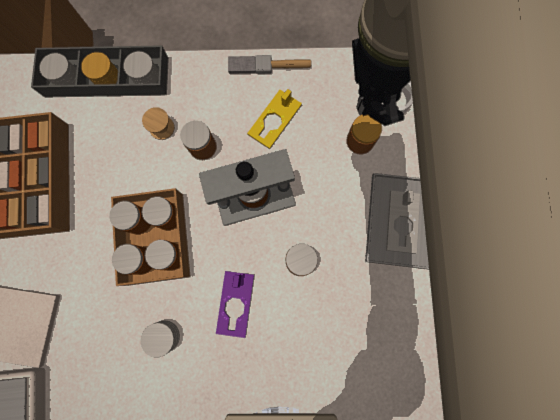

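The plunger is back up (scene (290,236)), the jars haven't moved and the plate is in the tray. I'll compare the lid before and after pressing.

Run:
```python
import cv2,numpy as np
f=lambda n:cv2.resize(cv2.imread(n)[220:310,235:345],None,fx=3.6,fy=3.6,interpolation=cv2.INTER_CUBIC)
cv2.imwrite("pics/cmp.png",np.hstack([f("pics/scene8.png"),f("pics/scene11.png")]))
from workcell import manip
o=manip.get_obs();print(o["clock"],o["ft_force"],abs(o["joint_velocities"]).max())
```

```text
19.05 [ 0.05829682 -0.18792415  0.28338996] 0.058471611917624726
```

View pics/cmp.png

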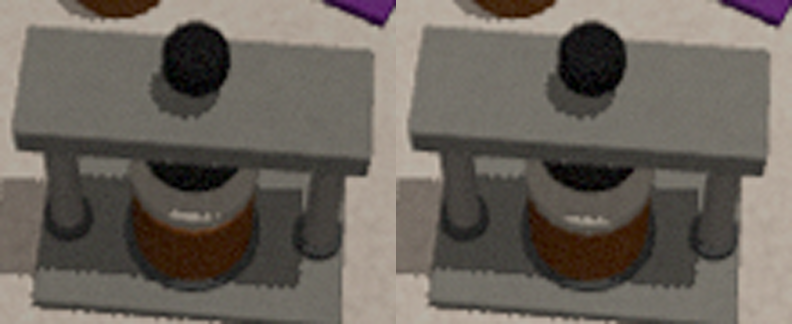

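The lid's front edge is about 1.7 px lower, which matches the expected 4–5 mm of travel. Handing in.

```bash
python3 -c "
from workcell import manip
print(manip.hand_in())"
```

```text
the job is handed in; nothing more can be done
None
```

I freed the press and handed the job in at about 19 s of robot time; the hand-in gives no verdict.

- **Plate:** I gripped it by the fin, slid it about 40 mm until its wide hole was round the head, and lifted it over without snagging. I lowered it to contact and laid it in the middle of the tray; it lies flat, fin up, and was not dropped.
- **Plunger:** I pushed it straight down about 20 mm to its stop, where the force rose to 24 N with no further travel. I held it for more than half a second, then withdrew.

**Last checks:** The final pictures show the head back up and the plate flat in the tray. The three jars stand where they were, and the arm is touching nothing. In the scene picture the lid sits about 1.7 px lower than before, which fits roughly 4–5 mm of travel. That picture is too coarse to confirm the last millimetre, so "fully home" rests on having reached the plunger's stop.

**Disagreements:** The two cameras differed by about 4–5 mm in y, so I used mid-values. The placing pushed down with about 10 N for a moment before I released the plate.

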